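# Seat the film roll in the V-cradle and hold it home

### The job

Lay the yellow cling-film roll from the wooden rack in the V-cradle, touching both white faces but at least 10 mm short of the red end stop, then slide it along the V until you feel it meet the stop. Press it down firmly into both faces (a push of 10 to 20 N, without crushing it), still up against the stop, and finish while holding it so: the clamp is fitted next, do not let go. Leave the other rolls and everything else where they are.

Things in the scene. Friction and masses are not known exactly. Their poses are not given: they have to be found in the camera images.
- roll_film_center (a point): centre of the yellow cling-film roll, on its axis half-way along: rigid cylinder 50 mm in diameter, 240 mm long, with two white bands 95 mm from the middle; 0.33 to 0.55 kg. x runs along the roll; either end may go first. Starts in any one of the three rack grooves, this centre 45 mm above the table, 140 mm of it free between the rack rails for the fingers.
- rack: fixed low wooden rack of two rails (330 mm long, 28 mm wide, 170 mm apart centre to centre) with three shallow V grooves; origin on the table under the middle groove. Roll axes lie along its x axis; the grooves are 105 mm apart along its y axis. Highest point of its bare rails about 30 mm.
- cradle: fixed V-cradle: plate 360 x 110 x 10 mm, two V-saddles 24 mm wide centred 90 mm either side of its middle (156 mm free between). Origin on the table under its middle; x along the V towards the red stop, y left, z up. 90 degree V: bottom line 34 mm, upper edges 65 mm above the table and 31 mm to each side. A seated roll has its axis along x, at y = 0, 69.4 mm above the table.
- v_left: the slippery white plastic faces (friction about 0.15) on the left (+y) side of both saddles, fixed to the cradle; same origin and axes as the cradle.
- v_right: the slippery white plastic faces (friction about 0.15) on the right (-y) side of both saddles, fixed to the cradle; same origin and axes as the cradle.
- stop: red end stop, rigid bracket bolted to the cradle plate: 60 mm wide, 12 mm thick, top 82 mm above the table. Origin at table height under the face that the roll meets; x (as the cradle's) points away from the roll, so a roll against it has its centre 120 mm before this origin. Bolted anywhere from 110 to 140 mm from the cradle's middle. It does not give.
- roll_film: the same yellow roll as a body; origin and axes as its centre above.
- roll_foil_center (a point): centre of the silver foil roll with blue bands (50 mm by 240 mm), in another groove of the rack; leave alone.
- roll_paper_center (a point): centre of the brown paper roll with green bands (50 mm by 240 mm), in another groove of the rack; leave alone.
- can: food can, 74 mm wide, 110 mm tall, origin at its underside; leave alone.
- jar: amber jar with red cap, 70 mm wide, 100 mm tall, origin at its underside; leave alone.
- carton: green and yellow carton, 90 x 130 x 60 mm, origin at its underside; leave alone.
- bottle: amber sauce bottle, 64 mm wide, 190 mm tall, origin at its underside; leave alone.
- brush: hand brush lying on the table left of the cradle; leave alone.
- bowl: steel bowl, 120 mm wide, 50 mm tall, origin at its underside; leave alone.
Mind the look-alikes: they are no part of the job. Of the things shaped like the roll_film, the yellow one is meant.

How it is judged:
On the way, in this order (a step that is already met when the one before it is completed fails the run):
1. the roll is laid in the V, touching both faces, while still at least 5 mm short of the stop (z of roll_film_center in the frame of cradle between 0.0664 and 0.0724 m and y of roll_film_center in the frame of cradle between -0.003 and 0.003 m and angle between the x axis of roll_film_center and the x axis of cradle, either way round below 0.04 rad and contact force between roll_film and v_left above 0.5 N and contact force between roll_film and v_right above 0.5 N and x of roll_film_center in the frame of stop below -0.125 m), for 0.1 s.
2. the roll, still lying in the V, is slid up until it bears on the stop (z of roll_film_center in the frame of cradle between 0.0664 and 0.0724 m and y of roll_film_center in the frame of cradle between -0.003 and 0.003 m and angle between the x axis of roll_film_center and the x axis of cradle, either way round below 0.04 rad and contact force between roll_film and stop above 0.5 N), for 0.1 s.
At the end, for the whole second after the job is handed in: Gripper still holds the roll (over 5 N); roll seated in the V within 3 mm in height and sideways and 0.04 rad along it, pressing left and right faces with over 4 N each, touching the stop (over 0.3 N, its centre 120 mm from it within 3 mm), at rest (z of roll_film_center in the frame of cradle between 0.0664 and 0.0724 m and y of roll_film_center in the frame of cradle between -0.003 and 0.003 m and angle between the x axis of roll_film_center and the x axis of cradle, either way round below 0.04 rad and contact force between roll_film and v_left above 4 N and contact force between roll_film and v_right above 4 N and contact force between roll_film and stop above 0.3 N and x of roll_film_center in the frame of stop between -0.123 and -0.117 m and contact force between the fingers and roll_film above 5 N and linear speed of roll_film below 0.01 m/s); the arm keeps its last pose, push and grip.
It fails at once if another roll or bystander is moved by more than 20 mm (distance of any of roll_foil_center, roll_paper_center, can, jar, carton, bottle, brush, bowl from where it was at the start of the episode above 0.02 m).
It fails at once if the roll is crushed: more than 60 N on the V faces of one side or on the stop (contact force between roll_film and v_left above 60 N or contact force between roll_film and v_right above 60 N or contact force between roll_film and stop above 60 N).
It also fails if it takes over 56 s, if anything falls off the work surface, if the arm or the gripper's body presses on something with over 40 N, if the wrist force passes 120 N, or if a joint passes its speed limit or range.

### The arm

A 6-joint arm with a two-finger parallel gripper is mounted at the origin on the work surface. World frame = base frame: x ahead of the robot, y to its left, z up, the work surface at z = 0. Lengths are in m, angles in rad, forces in N, time in s.
With the tool pointing down it reaches from about 0.325 to 0.925 m from the base axis. Payload 3.1 kg.
Tool frame: the origin (TCP) lies at the very end of the fingers, on their centre line; the grasp point (between the pads) lies 19 mm behind it; z points along the fingers, y is the line along which they close (so a half turn about z gives the same grasp; the last joint's range is limited). The gripper opens to 85 mm and grips with 20 to 120 N. Pads are 22 mm wide; open, the fingers measure 114 mm over their backs; the gripper's body (76 mm by 85 mm) begins 54 mm behind the grasp point. The pads swing forward as they close: fully open they stand 13 mm farther back than shut.
Start: joints at [1.235, 0.217, 1.613, -0, 1.311, -0.112], TCP at [0.139, 0.609, 0.231] pointing down, gripper open.
Joint ranges: [-2.75, 2.75], [-0.78, 2.1], [0.31, 2.55], [-1.13, 4.27], [0.13, 2.63], [-2.58, 2.58]. Speed limits (rad/s): [2.79, 2.79, 3.14, 3.14, 3.14, 3.14].

### API

Orientations are given as a unit quaternion [w, x, y, z].
In Python, from cell import r, imaging, job gives the robot as it stands.
- The arm moves only by the tool apply_moves, never from a script. Its argument "steps" is a list of rows, each a list of 5 numbers: the shift along the world's x, y, z in units of 0.3 m (1.0 is 0.3 m), then the turn about the world's z in units of 180 degrees (1.0 is 180 degrees), then the closure, from 0 (fully open) to 1 (shut). A call has 1 to 5 rows; each row is the pose to reach, as a shift and turn from the pose commanded when the call began, turning the shorter way round; what a row does not reach only later rows make up. A row lasts 1/12 s, in which the tool goes at most 41.7 mm and 7.16 degrees, less where a joint would pass 70% of its speed; a pose out of reach is approached as far as the arm can. A call with a number of a shift or a turn outside -1 to 1 is refused whole. A call with a gripper value outside its range is refused whole. The fingers move at their own pace and stop on an object; "newtons" is the grip in N (left out, the last holds). Time passes only in rows, so rows that repeat a pose let the fingers close. It gives the time, the measured TCP pose, the force, the opening and the grip force at its end, in the units of the state.
- r.get_state(): the state, without advancing time (a new reading comes with each control period).
- imaging.get_image(name): name is "scene" or "top" or "wrist"; returns the picture (400x640x3 uint8, red, green, blue); there is no depth.
- imaging.camera_model(name): a dict with "fx", "fy", "cx", "cy" (pixels), "R" (3x3) and "t" (3): a world point X has camera coordinates R X + t. Camera axes: x right, y down, z forward; pixel columns grow to the right and rows downward; lengths in m; the calibration is good to about 2 mm. The wrist camera is an equidistant fisheye: a pixel r from the principal point sees the ray r / f radians off the axis. A picture is of the moment at which its call begins: read the wrist's pose just before it. camera_model takes no time and is no camera call; for the wrist camera it gives the pose at the moment of the call.
- job.job_done(): hands the job in; it is judged then, once.
The state is a dict: "clock": time; "joints": joint angles; "joint_velocities": joint speeds; "effort": joint torques, N m; "ee_pos": TCP position; "ee_rot": TCP orientation; "wrist_force": force on the tool from outside, world axes, zero at the start; "torque": the same for the moment, N m; "width": opening from 0.0 (shut) to 1.0 (fully open); "finger_force": force on a finger pad.
Only numpy, scipy, OpenCV 4.12 (cv2) and the standard library are available. Lean on these libraries where they do the work, as an engineer would, in place of code of your own. Each camera call takes 0.05 s, during which the arm holds its last target. There are 200 camera calls.

## Working session

There is one attempt and no reset: what is moved stays moved. The work goes in short steps, Python scripts to look and compute and a tool call to move; the robot and the scene stay as the last step left them, time stands still between calls to the robot, and variables do not carry over. Pictures are saved under pics/ and viewed, at most 10 in all, crops included, and the job is handed in when it is done.

Besides the shell and the picture viewer there is one more tool, called after ">>>" as name([rows], argument=value, ...), one row to a line, values as JSON. apply_moves: Moves the arm, as the interface text tells. Its arguments: {"type":"object","properties":{"steps":{"type":"array","items":{"type":"array","items":{"type":"number"}}},"newtons":{"type":"number"}},"required":["steps"]}

```bash
mkdir -p pics
python3 - <<'E'
from cell import r, imaging, job
import cv2, numpy as np
s=r.get_state(); print(s)
for n in ["top","scene"]:
    im=imaging.get_image(n); cv2.imwrite(f"pics/{n}0.png",im[:,:,::-1])
    m=imaging.camera_model(n); print(n,{k:np.round(v,4).tolist() for k,v in m.items() if k in("fx","fy","cx","cy","R","t")})
E
```

```text
{'clock': 0.0, 'joints': array([ 1.23481218e+00,  2.17789790e-01,  1.61494943e+00, -5.69539545e-06,
        1.31127579e+00, -1.12182668e-01]), 'joint_velocities': array([ 7.64755509e-05, -1.80341563e-04,  1.27952070e-03,  3.21470767e-04,
        2.80047928e-04, -9.83621592e-04]), 'effort': array([ 1.19837096e-03, -3.96833110e+01, -3.03857911e+01,  1.54222636e-05,
        9.70414840e-03,  6.63258248e-06]), 'ee_pos': array([0.1384088 , 0.60864154, 0.22993817]), 'ee_rot': array([-2.66456096e-04,  1.11666540e-01,  9.93744996e-01, -1.18150569e-03]), 'wrist_force': array([ 0.12459361, -1.0568498 ,  0.63095657]), 'torque': array([ 0.0026796 , -0.06234923,  0.01667456]), 'finger_force': 0.0, 'width': 0.9986134084560337}
top {'fx': 503.4233, 'fy': 503.4233, 'cx': 318.7591, 'cy': 199.526, 'R': [[0.0291, -0.9996, 0.0038], [-0.9973, -0.0293, -0.068], [0.0681, -0.0018, -0.9977]], 't': [-0.0247, 0.5278, 1.9215]}
scene {'fx': 468.4631, 'fy': 468.4631, 'cx': 319.2213, 'cy': 193.119, 'R': [[-0.6235, 0.7817, 0.0148], [0.6524, 0.5306, -0.5411], [-0.4308, -0.3277, -0.8408]], 't': [0.3141, -0.3119, 1.9204]}
```

View pics/top0.png

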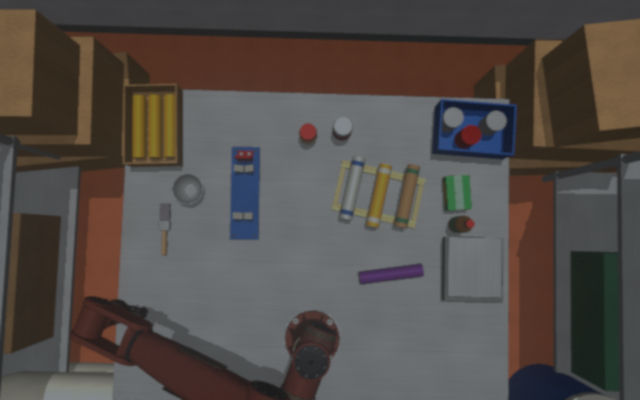

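View pics/scene0.png

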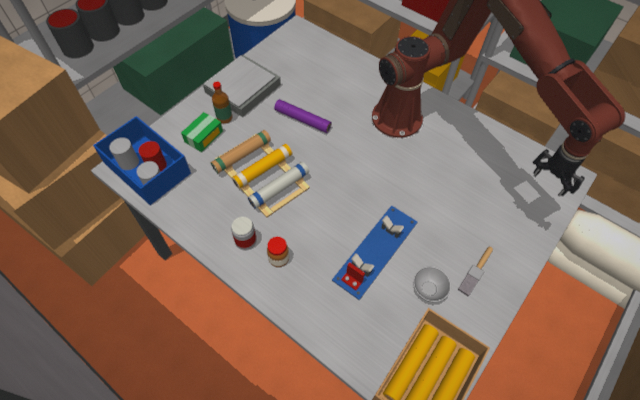

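The top view shows the yellow roll in the middle groove at about (379,195). The blue cradle is at (245,193) with the red stop at its far end, (244,155). The foil roll is at (351,188) and the paper roll at (407,196). The scene view agrees.

```bash
cat > h.py <<'E'
from cell import r, imaging, job
import cv2, numpy as np
def ray(n,m,uv):
    uv=np.atleast_2d(np.array(uv,float)); x=(uv[:,0]-m["cx"])/m["fx"]; y=(uv[:,1]-m["cy"])/m["fy"]
    if n=="wrist":
        th=np.hypot(x,y); k=np.where(th>1e-9,np.sin(th)/np.maximum(th,1e-9),1); d=np.c_[x*k,y*k,np.cos(th)]
    else: d=np.c_[x,y,np.ones(len(x))]
    R=np.array(m["R"]); return -R.T@np.array(m["t"]), d@R
def plane(n,m,uv,z):
    c,d=ray(n,m,uv); return c+d*((z-c[2])/d[:,2])[:,None]
def hsv(im): return cv2.cvtColor(im,cv2.COLOR_RGB2HSV)
def big(mask):
    c,_=cv2.findContours(mask.astype(np.uint8),cv2.RETR_EXTERNAL,cv2.CHAIN_APPROX_NONE)
    return max(c,key=cv2.contourArea)
def rect(n,m,mask,z):
    "min-area rectangle of largest blob, on plane z: centre, long size, short size, angle of long axis (world deg)"
    P=plane(n,m,big(mask)[:,0,:],z)[:,:2].astype(np.float32)
    b=cv2.boxPoints(cv2.minAreaRect(P*1000))/1000; e1,e2=b[1]-b[0],b[2]-b[1]
    L,S=(e1,e2) if np.hypot(*e1)>np.hypot(*e2) else (e2,e1)
    if L[0]<0:L=-L
    return b.mean(0),np.hypot(*L),np.hypot(*S),np.degrees(np.arctan2(L[1],L[0]))
E
python3 - <<'E'
from h import *
n="top"; m=imaging.camera_model(n); im=imaging.get_image(n); H=hsv(im)
def win(mask,u0,u1,v0,v1):
    o=np.zeros_like(mask); o[v0:v1,u0:u1]=mask[v0:v1,u0:u1]; return o
blue=win((H[:,:,0]>95)&(H[:,:,0]<130)&(H[:,:,1]>120),215,280,135,250)
bl=cv2.morphologyEx(blue.astype(np.uint8),cv2.MORPH_CLOSE,np.ones((15,15)))
print("cradle",rect(n,m,bl,0.01))
yel=win((H[:,:,0]>15)&(H[:,:,0]<30)&(H[:,:,1]>170)&(H[:,:,2]>120),362,395,150,235)
print(H[195,379],H[165,342],"roll yellow",rect(n,m,yel,0.045))
wh=win((H[:,:,1]<70)&(H[:,:,2]>140),225,265,145,230)
print("saddles"); 
k,lab,st,ce=cv2.connectedComponentsWithStats(wh.astype(np.uint8))
for i in range(1,k):
    if st[i,4]>5: print(st[i],plane(n,m,ce[i],0.05))
red=win(((H[:,:,0]<8)|(H[:,:,0]>172))&(H[:,:,1]>130),225,265,140,180)
print("red",rect(n,m,red,0.082))
E
```

```text
cradle (array([0.5469122 , 0.27801096], dtype=float32), np.float32(0.35012528), np.float32(0.10127428), np.float32(1.1984882))Traceback (most recent call last):
  File "<stdin>", line 9, in <module>
  File "h.py", line 17, in rect
    P=plane(n,m,big(mask)[:,0,:],z)[:,:2].astype(np.float32)
                ~~~^^^^^^
  File "h.py", line 14, in big
    return max(c,key=cv2.contourArea)
ValueError: max() iterable argument is empty
```

Run:
```python
from h import *
n="top"; m=imaging.camera_model(n); im=imaging.get_image(n); H=hsv(im)
def win(mask,u0,u1,v0,v1):
    o=np.zeros_like(mask); o[v0:v1,u0:u1]=mask[v0:v1,u0:u1]; return o
print(H[195,379],H[168,383],H[165,346],H[168,240],H[155,244])
yel=win((H[:,:,0]>12)&(H[:,:,0]<32)&(H[:,:,1]>180),362,395,150,235)
print("roll yellow",rect(n,m,yel,0.045))
wh=win((H[:,:,1]<70),225,265,160,225)
k,lab,st,ce=cv2.connectedComponentsWithStats(wh.astype(np.uint8))
for i in range(1,k):
    if st[i,4]>5: print(st[i],plane(n,m,ce[i],0.055))
red=win(((H[:,:,0]<8)|(H[:,:,0]>172))&(H[:,:,1]>130),225,265,140,180)
print("red",rect(n,m,red,0.082))
```

```text
[ 26 161 128] [ 25  38 128] [ 31  69 130] [ 30   9 109] [  0 146 105]Traceback (most recent call last):
  File "<stdin>", line 7, in <module>
  File "h.py", line 17, in rect
    P=plane(n,m,big(mask)[:,0,:],z)[:,:2].astype(np.float32)
                ~~~^^^^^^
  File "h.py", line 14, in big
    return max(c,key=cv2.contourArea)
ValueError: max() iterable argument is empty
```

Run:
```python
from h import *
n="top"; m=imaging.camera_model(n); im=imaging.get_image(n); H=hsv(im)
def win(mask,u0,u1,v0,v1):
    o=np.zeros_like(mask); o[v0:v1,u0:u1]=mask[v0:v1,u0:u1]; return o
yel=win((H[:,:,0]>15)&(H[:,:,0]<32)&(H[:,:,1]>125),364,394,155,232)
print("roll yellow",rect(n,m,yel,0.045))
print(H[160:232:4,379].tolist())
wh=win((H[:,:,1]<70),225,265,160,225)
k,lab,st,ce=cv2.connectedComponentsWithStats(wh.astype(np.uint8))
for i in range(1,k):
    if st[i,4]>5: print(st[i],plane(n,m,ce[i],0.055))
red=win(((H[:,:,0]<8)|(H[:,:,0]>172))&(H[:,:,1]>130),225,265,140,180)
print("red",rect(n,m,red,0.082))
```

```text
roll yellow (array([ 0.55131364, -0.23691335], dtype=float32), np.float32(0.1662377), np.float32(0.0431597), np.float32(-11.693614))
[[102, 11, 112], [19, 43, 100], [23, 31, 98], [20, 92, 108], [20, 159, 119], [21, 161, 125], [22, 161, 127], [24, 161, 128], [25, 159, 128], [26, 161, 128], [24, 161, 128], [23, 161, 127], [21, 162, 126], [21, 159, 122], [20, 149, 116], [30, 19, 105], [21, 40, 102], [90, 5, 106]]
[225 160   7  65 379] [[0.54863454 0.33692662 0.055     ]]
[238 160  14   1  14] [[0.66790429 0.27706485 0.055     ]]
[259 160   6  65 370] [[0.54346404 0.20740652 0.055     ]]
[234 164  20   9 158] [[0.63613717 0.27923138 0.055     ]]
[232 212  21   8 152] [[0.45680565 0.27669212 0.055     ]]
red (array([0.68457055, 0.28126535], dtype=float32), np.float32(0.048691176), np.float32(0.01888808), np.float32(-88.300446))
```

>>> apply_moves([
  [0.08,-0.07,0.02,0,0],
  [0.16,-0.14,0.04,0,0],
  [0.24,-0.21,0.06,0,0],
  [0.32,-0.28,0.08,0,0],
  [0.4,-0.36,0.1,0,0],
], newtons=80)

```text
clock: 0.67
ee_pos: [0.2595, 0.5006, 0.2615]
ee_rot: [0.0, 0.111, 0.994, 0.0]
wrist_force: [0.2, 0.1, 0.1]
width: 1.003
finger_force: 0.0
```

>>> apply_moves([
  [0.08,-0.07,0.02,0,0],
  [0.16,-0.14,0.04,0,0],
  [0.24,-0.21,0.06,0,0],
  [0.32,-0.28,0.08,0,0],
  [0.4,-0.36,0.1,0,0],
])

```text
clock: 1.08
ee_pos: [0.3796, 0.3925, 0.2916]
ee_rot: [0.0, 0.111, 0.994, 0.0]
wrist_force: [0.2, 1.0, 0.2]
width: 1.007
finger_force: 0.0
```

>>> apply_moves([
  [0.08,-0.07,0.02,0,0],
  [0.16,-0.14,0.04,0,0],
  [0.24,-0.21,0.06,0,0],
  [0.32,-0.28,0.08,0,0],
  [0.4,-0.36,0.1,0,0],
])

```text
clock: 1.5
ee_pos: [0.4996, 0.2845, 0.3215]
ee_rot: [-0.0, 0.112, 0.994, 0.0]
wrist_force: [0.9, 0.0, 0.1]
width: 0.998
finger_force: 0.0
```

>>> apply_moves([
  [0,0,0,0,0],
  [0,0,0,0,0],
  [0,0,0,0,0],
])

```text
clock: 1.75
ee_pos: [0.4984, 0.2854, 0.3209]
ee_rot: [-0.001, 0.112, 0.994, 0.0]
wrist_force: [-0.4, 0.2, -0.3]
width: 0.998
finger_force: 0.0
```

Run:
```python
from h import *
m=imaging.camera_model("wrist"); im=imaging.get_image("wrist"); cv2.imwrite("pics/w1.png",im[:,:,::-1])
np.save("w1.npy",im); import pickle; pickle.dump(m,open("w1.pkl","wb"))
s=r.get_state(); print(s["clock"],s["ee_pos"],s["ee_rot"],s["wrist_force"])
```

```text
1.8 [0.49790052 0.28584281 0.32080793] [-6.27093524e-04  1.11423380e-01  9.93772830e-01 -1.77165188e-05] [0.31040473 0.03816871 0.31616519]
```

View pics/w1.png

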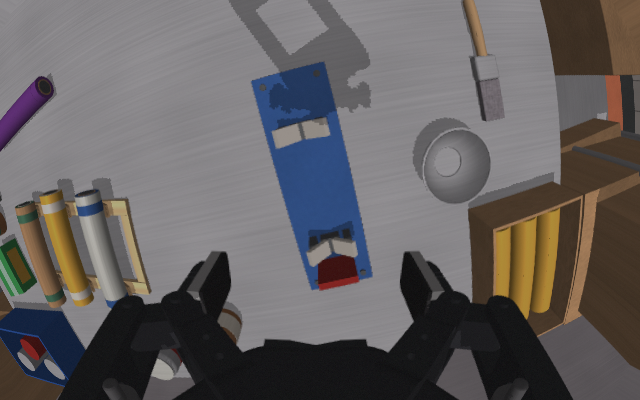

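The wrist view shows the plate running from (252,80)/(323,62) to (312,290)/(372,277), with saddles at (302,131) and (331,248). The dark red stop face meets its bright top edge near (338,284).

Run:
```python
from h import *
import pickle
im=np.load("w1.npy"); m=pickle.load(open("w1.pkl","rb")); H=hsv(im); n="wrist"
blue=(H[:,:,0]>100)&(H[:,:,0]<125)&(H[:,:,1]>110)
red=((H[:,:,0]<8)|(H[:,:,0]>172))&(H[:,:,1]>120)
w=np.zeros((400,640),bool); w[55:298,245:380]=1
bl=cv2.morphologyEx(((blue|red)&w).astype(np.uint8),cv2.MORPH_CLOSE,np.ones((31,31)))
P=plane(n,m,big(bl)[:,0,:],0.01)[:,:2]
c,L,S,a=rect(n,m,bl,0.01); print("plate",c,L,S,a)
# points in plate frame
def loc(Q): 
    t=np.radians(a); d=Q[:,:2]-c; return np.c_[d@[np.cos(t),np.sin(t)],d@[-np.sin(t),np.cos(t)]]
q=loc(P)
for lo,hi in((-.17,.1),):
    for s in(1,-1):
        k=(q[:,0]>lo)&(q[:,0]<hi)&(q[:,1]*s>.045); print(s,np.polyfit(q[k,0],q[k,1],1))
rr=red&w; V=H[:,:,2]
print(V[262:294,338].tolist()); print(rr[262:294,338].astype(int).tolist())
bright=rr&(V>110)
ys,xs=np.nonzero(bright)
for u in range(322,358,4):
    v=ys[xs==u]
    if len(v): print(u,v.min(),v.max(),loc(plane(n,m,[[u,v.min()-.5],[u,v.max()+.5]],.082)).round(4).tolist())
wh=(H[:,:,1]<60)&w
k,lab,st,ce=cv2.connectedComponentsWithStats(wh.astype(np.uint8))
for i in range(1,k):
    if st[i,4]>100:print(st[i],loc(plane(n,m,ce[i],.05)))
```

```text
plate [0.54970706 0.27691332] 0.36334482 0.109045275 1.2271861
1 [-0.00029051  0.05351634]
-1 [ 0.00058112 -0.0534831 ]
[61, 61, 59, 60, 60, 60, 60, 61, 61, 60, 59, 59, 59, 59, 60, 59, 60, 71, 104, 132, 130, 130, 130, 128, 121, 127, 135, 135, 137, 135, 134, 136]
[1, 1, 1, 1, 1, 1, 1, 1, 1, 1, 1, 1, 1, 1, 1, 1, 1, 1, 1, 1, 1, 1, 1, 1, 0, 0, 0, 0, 0, 0, 0, 0]
322 284 289 [[0.1226, -0.0235], [0.1331, -0.026]]
326 283 288 [[0.1223, -0.0175], [0.1328, -0.0199]]
330 282 287 [[0.1221, -0.0114], [0.1325, -0.0138]]
334 281 286 [[0.1218, -0.0054], [0.1323, -0.0077]]
338 281 285 [[0.1233, 0.0003], [0.132, -0.0016]]
342 280 285 [[0.1231, 0.0063], [0.1336, 0.0041]]
346 278 284 [[0.1212, 0.0127], [0.1334, 0.0102]]
350 278 283 [[0.1228, 0.0183], [0.1332, 0.0163]]
354 277 282 [[0.1226, 0.0243], [0.133, 0.0224]]
[  245    55   135   243 17017] [[-0.02740369 -0.0033091 ]]
[ 272  117   58   31 1051] [[-0.09250309 -0.00037014]]
[ 306  229   52   38 1073] [[ 8.25540549e-02 -8.63902990e-05]]
```

>>> apply_moves([
  [0.012,-0.116,0,0,0],
  [0.024,-0.232,0,0,0],
  [0.036,-0.348,0,0,0],
  [0.048,-0.464,0,0,0],
  [0.06,-0.58,0,0,0],
])

```text
clock: 2.22
ee_pos: [0.5157, 0.1115, 0.321]
ee_rot: [-0.0, 0.11, 0.994, 0.0]
wrist_force: [0.2, 0.8, -0.7]
width: 0.995
finger_force: 0.0
```

>>> apply_moves([
  [0.012,-0.116,-0.02,0,0],
  [0.024,-0.232,-0.04,0,0],
  [0.036,-0.348,-0.06,0,0],
  [0.048,-0.464,-0.08,0,0],
  [0.06,-0.58,-0.1,0,0],
])

```text
clock: 2.63
ee_pos: [0.5342, -0.0625, 0.2908]
ee_rot: [-0.0, 0.11, 0.994, 0.0]
wrist_force: [0.8, 0.7, 0.2]
width: 0.997
finger_force: 0.0
```

>>> apply_moves([
  [0.012,-0.116,-0.04,0,0],
  [0.024,-0.232,-0.08,0,0],
  [0.036,-0.348,-0.12,0,0],
  [0.048,-0.464,-0.16,0,0],
  [0.06,-0.58,-0.2,0.006,0],
])

```text
clock: 3.05
ee_pos: [0.5528, -0.2364, 0.2305]
ee_rot: [-0.0, 0.101, 0.995, 0.0]
wrist_force: [0.8, -0.3, 0.4]
width: 1.0
finger_force: 0.0
```

>>> apply_moves([
  [0,0,0,0,0],
  [0,0,0,0,0],
  [0,0,0,0,0],
])

```text
clock: 3.3
ee_pos: [0.5527, -0.2351, 0.2309]
ee_rot: [-0.0, 0.102, 0.995, 0.001]
wrist_force: [0.1, 0.4, 0.7]
width: 1.002
finger_force: 0.0
```

Run:
```python
from h import *
m=imaging.camera_model("wrist"); im=imaging.get_image("wrist"); cv2.imwrite("pics/w2.png",im[:,:,::-1])
np.save("w2.npy",im); import pickle; pickle.dump(m,open("w2.pkl","wb"))
s=r.get_state(); print(s["clock"],s["ee_pos"],s["ee_rot"],s["wrist_force"])
```

```text
3.35 [ 0.55297673 -0.23484161  0.23152919] [5.14862108e-05 1.01406697e-01 9.94845010e-01 2.92917798e-04] [-0.24715748  1.09622046  0.13375916]
```

View pics/w2.png

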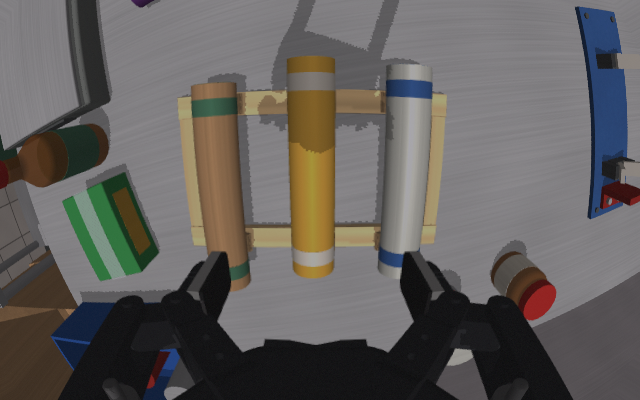

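The yellow roll lies between the fingers, from (311,58) to (314,276), with bands at rows 82 and 257.

Run:
```python
from h import *
import pickle
im=np.load("w2.npy"); m=pickle.load(open("w2.pkl","rb")); H=hsv(im); n="wrist"
w=np.zeros((400,640),bool); w[50:285,282:342]=1
y=(H[:,:,0]>12)&(H[:,:,0]<32)&(H[:,:,1]>170)&w
C=[]
for v in range(115,225,5):
    u=np.nonzero(y[v])[0]; C.append([(u.min()+u.max())/2,v])
A=plane(n,m,C,.045)[:,:2]
p=np.polyfit(A[:,0],A[:,1],1); print("axis angle",np.degrees(np.arctan(p[0])))
wh=(H[:,:,1]<90)&w
k,lab,st,ce=cv2.connectedComponentsWithStats((wh&(np.abs(np.arange(640)-312)<15)[None]).astype(np.uint8))
for i in range(1,k):
    if st[i,4]>100:print(st[i],plane(n,m,ce[i],.068))
for z in(.045,):
    print("y at x=.551:",np.polyval(p,.551))
```

```text
axis angle -11.110176429705287
[298  50  29   7 178] [[ 0.42815182 -0.21218069  0.068     ]]
[298  72  29  18 521] [[ 0.45556286 -0.21795339  0.068     ]]
[298 250  29  17 417] [[ 0.64206883 -0.2568583   0.068     ]]
[298 275  29  10 220] [[ 0.67150724 -0.26331546  0.068     ]]
y at x=.551: -0.23855214146478357
```

>>> apply_moves([
  [-0.013,-0.003,-0.11,0,0],
  [-0.013,-0.003,-0.22,0,0],
  [-0.013,-0.003,-0.33,0,0],
  [-0.013,-0.003,-0.43,0,0],
  [-0.013,-0.003,-0.5,0,0],
])

```text
clock: 3.77
ee_pos: [0.5479, -0.2346, 0.0792]
ee_rot: [-0.001, 0.101, 0.995, 0.001]
wrist_force: [-1.4, -0.3, -0.0]
width: 1.002
finger_force: 0.0
```

>>> apply_moves([
  [0,0,-0.06,0,0],
  [0,0,-0.12,0,0],
  [0,0,-0.16,0,0],
  [0,0,-0.19,0,0],
  [0,0,-0.19,0,0],
])

```text
clock: 4.18
ee_pos: [0.5479, -0.2358, 0.0229]
ee_rot: [-0.001, 0.102, 0.995, 0.001]
wrist_force: [-0.6, 1.2, 0.0]
width: 0.999
finger_force: 0.0
```

>>> apply_moves([
  [0,0,0,0,0.5],
  [0,0,0,0,1],
  [0,0,0,0,1],
  [0,0,0,0,1],
  [0,0,0,0,1],
], newtons=80)

```text
clock: 4.6
ee_pos: [0.5503, -0.2383, 0.0265]
ee_rot: [0.002, 0.102, 0.995, -0.001]
wrist_force: [-0.8, 0.8, 6.3]
width: 0.563
finger_force: 83.1
```

>>> apply_moves([
  [0,0,0,0,1],
  [0,0,0,0,1],
  [0,0,0,0,1],
  [0,0,0,0,1],
  [0,0,0,0,1],
])

```text
clock: 5.02
ee_pos: [0.5503, -0.2383, 0.0265]
ee_rot: [0.002, 0.102, 0.995, -0.001]
wrist_force: [-0.7, 1.0, 7.1]
width: 0.564
finger_force: 83.1
```

>>> apply_moves([
  [0,0,0.07,0,1],
  [0,0,0.17,0,1],
  [0,0,0.27,0,1],
  [0,0,0.37,0,1],
  [0,0,0.47,0,1],
])

```text
clock: 5.43
ee_pos: [0.5474, -0.2368, 0.1651]
ee_rot: [-0.001, 0.102, 0.995, 0.001]
wrist_force: [0.9, -0.8, -4.9]
width: 0.565
finger_force: 83.8
```

>>> apply_moves([
  [0,0.08,0,0.01,1],
  [0,0.18,0,0.02,1],
  [-0.01,0.29,0,0.03,1],
  [-0.02,0.4,0,0.04,1],
  [-0.03,0.51,0,0.05,1],
])

```text
clock: 5.85
ee_pos: [0.5381, -0.083, 0.164]
ee_rot: [-0.001, 0.024, 1.0, 0.0]
wrist_force: [1.2, 1.3, -4.7]
width: 0.563
finger_force: 84.1
```

>>> apply_moves([
  [0,0.11,0,0.005,1],
  [-0.01,0.22,0,0.01,1],
  [-0.02,0.33,0,0.015,1],
  [-0.03,0.44,0,0.02,1],
  [-0.043,0.55,0,0.022,1],
])

```text
clock: 6.27
ee_pos: [0.5254, 0.0819, 0.1641]
ee_rot: [-0.001, -0.011, 1.0, -0.0]
wrist_force: [0.4, -0.1, -3.8]
width: 0.562
finger_force: 84.0
```

>>> apply_moves([
  [0,0.11,0,0,1],
  [0,0.22,0,0,1],
  [0,0.33,0,0,1],
  [0,0.44,0,0,1],
  [0,0.56,0,0,1],
])

```text
clock: 6.68
ee_pos: [0.5255, 0.2492, 0.1639]
ee_rot: [-0.001, -0.01, 1.0, -0.001]
wrist_force: [0.1, -1.0, -5.3]
width: 0.562
finger_force: 84.0
```

>>> apply_moves([
  [0,0.095,0,0,1],
  [0,0.095,0,0,1],
  [0,0.095,0,0,1],
  [0,0.095,0,0,1],
  [0,0.095,0,0,1],
])

```text
clock: 7.1
ee_pos: [0.5263, 0.2757, 0.1644]
ee_rot: [-0.001, -0.01, 1.0, -0.001]
wrist_force: [-0.1, -0.1, -4.1]
width: 0.559
finger_force: 84.4
```

Run:
```python
from h import *
s=r.get_state(); print(s["clock"],s["ee_pos"],s["ee_rot"],s["wrist_force"],s["torque"])
m=imaging.camera_model("wrist"); im=imaging.get_image("wrist"); cv2.imwrite("pics/w3.png",im[:,:,::-1])
np.save("w3.npy",im); import pickle; pickle.dump(m,open("w3.pkl","wb"))
```

```text
7.1 [0.52626971 0.27569107 0.16435047] [-8.96395381e-04 -1.00916852e-02  9.99948501e-01 -5.91142172e-04] [-0.05463143 -0.05454952 -4.12825177] [ 0.00156635 -0.00715796 -0.00114057]
```

View pics/w3.png

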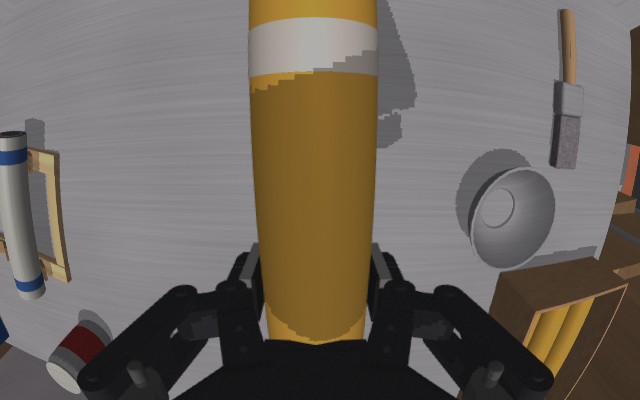

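The roll is held straight between the pads, with its near band at (313,45) and its centre line close to column 315. I'll lower it in stages, watching the wrist force.

>>> apply_moves([
  [0,0,-0.08,0,1],
  [0,0,-0.17,0,1],
  [0,0,-0.25,0,1],
  [0,0,-0.3,0,1],
  [0,0,-0.3,0,1],
])

```text
clock: 7.57
ee_pos: [0.5232, 0.2742, 0.0705]
ee_rot: [-0.005, -0.01, 1.0, -0.002]
wrist_force: [-1.2, -1.4, -4.6]
width: 0.562
finger_force: 84.3
```

>>> apply_moves([
  [0,0,-0.02,0,1],
  [0,0,-0.04,0,1],
  [0,0,-0.06,0,1],
  [0,0,-0.06,0,1],
  [0,0,-0.06,0,1],
])

```text
clock: 7.98
ee_pos: [0.5271, 0.277, 0.0576]
ee_rot: [0.0, -0.011, 1.0, 0.0]
wrist_force: [0.6, 0.6, -4.8]
width: 0.563
finger_force: 84.3
```

>>> apply_moves([
  [0,0,-0.005,0,1],
  [0,0,-0.01,0,1],
  [0,0,-0.01,0,1],
  [0,0,-0.01,0,1],
])

```text
clock: 8.32
ee_pos: [0.5269, 0.2771, 0.0544]
ee_rot: [0.0, -0.011, 1.0, 0.0]
wrist_force: [0.0, 1.1, -4.0]
width: 0.562
finger_force: 84.3
```

>>> apply_moves([
  [0,0,-0.005,0,1],
  [0,0,-0.01,0,1],
  [0,0,-0.01,0,1],
  [0,0,-0.01,0,1],
])

```text
clock: 8.65
ee_pos: [0.5273, 0.2771, 0.0516]
ee_rot: [0.0, -0.01, 1.0, 0.0]
wrist_force: [0.1, -0.3, -2.4]
width: 0.566
finger_force: 84.8
```

>>> apply_moves([
  [0,0,-0.003,0,1],
  [0,0,-0.007,0,1],
  [0,0,-0.007,0,1],
  [0,0,-0.007,0,1],
])

```text
clock: 8.98
ee_pos: [0.5275, 0.2771, 0.0512]
ee_rot: [0.0, -0.01, 1.0, 0.0]
wrist_force: [-4.2, -1.6, 7.3]
width: 0.559
finger_force: 85.8
```

Run:
```python
from h import *
a=imaging.get_image("scene")[190:310,310:450]; b=imaging.get_image("top")[130:250,190:330]
cv2.imwrite("pics/c4.png",cv2.resize(np.hstack([a,b])[:,:,::-1],None,fx=2.8,fy=2.8,interpolation=cv2.INTER_CUBIC))
s=r.get_state(); print(s["clock"],s["ee_pos"],s["wrist_force"],s["torque"])
```

```text
9.0833 [0.52746403 0.27708654 0.05124449] [-4.15517298 -2.25006973  7.26515182] [-0.35796033  0.43241894 -0.53700776]
```

View pics/c4.png

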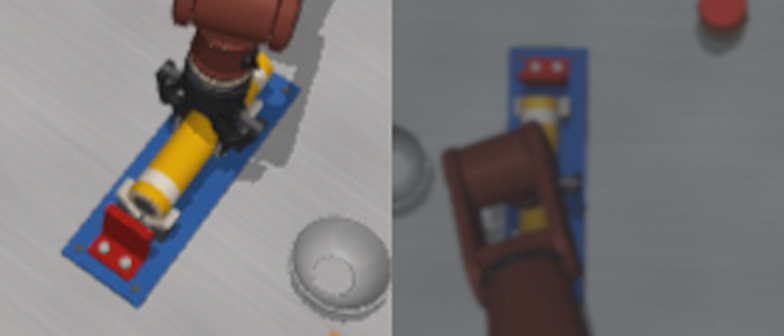

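The roll sits in both saddles, with a clear gap of about 25 mm to the red stop. Next I slide it along the V.

>>> apply_moves([
  [0.01,0,0,0,1],
  [0.02,0,0,0,1],
  [0.03,0,0,0,1],
  [0.04,0.001,0,0,1],
  [0.05,0.001,0,0,1],
])

```text
clock: 9.5
ee_pos: [0.5413, 0.2771, 0.0509]
ee_rot: [-0.001, -0.009, 1.0, -0.0]
wrist_force: [-5.6, -3.5, 8.6]
width: 0.56
finger_force: 85.5
```

>>> apply_moves([
  [0.005,0,0,0,1],
  [0.01,0,0,0,1],
  [0.01,0,0,0,1],
])

```text
clock: 9.75
ee_pos: [0.5447, 0.2771, 0.0509]
ee_rot: [-0.001, -0.009, 1.0, 0.0]
wrist_force: [-4.0, -2.4, 7.5]
width: 0.56
finger_force: 85.5
```

>>> apply_moves([
  [0.005,0,0,0,1],
  [0.01,0,0,0,1],
  [0.01,0,0,0,1],
])

```text
clock: 10.0
ee_pos: [0.5477, 0.2771, 0.0509]
ee_rot: [-0.001, -0.009, 1.0, 0.0]
wrist_force: [-5.4, -3.1, 6.8]
width: 0.562
finger_force: 85.5
```

>>> apply_moves([
  [0.005,0,0,0,1],
  [0.007,0,0,0,1],
  [0.007,0,0,0,1],
])

```text
clock: 10.25
ee_pos: [0.5496, 0.2772, 0.0509]
ee_rot: [-0.001, -0.009, 1.0, 0.0]
wrist_force: [-4.7, -1.7, 7.0]
width: 0.562
finger_force: 85.5
```

>>> apply_moves([
  [0.003,0,0,0,1],
  [0.006,0,0,0,1],
  [0.006,0,0,0,1],
])

```text
clock: 10.5
ee_pos: [0.5514, 0.2773, 0.0509]
ee_rot: [-0.001, -0.009, 1.0, 0.0]
wrist_force: [-5.8, -3.7, 7.7]
width: 0.56
finger_force: 85.5
```

>>> apply_moves([
  [0.003,0,0,0,1],
  [0.006,0,0,0,1],
  [0.006,0,0,0,1],
])

```text
clock: 10.75
ee_pos: [0.5522, 0.2773, 0.0509]
ee_rot: [-0.002, -0.009, 1.0, 0.0]
wrist_force: [-6.5, -2.7, 8.6]
width: 0.557
finger_force: 85.5
```

>>> apply_moves([
  [0.003,0,0,0,1],
  [0.006,0,0,0,1],
  [0.006,0,0,0,1],
])

```text
clock: 11.0
ee_pos: [0.5521, 0.2772, 0.0508]
ee_rot: [-0.004, -0.009, 1.0, -0.0]
wrist_force: [-12.6, -3.0, 12.5]
width: 0.564
finger_force: 86.0
```

>>> apply_moves([
  [0,0,-0.002,0,1],
  [0,0,-0.002,0,1],
  [0,0,-0.002,0,1],
  [0,0,-0.002,0,1],
  [0,0,-0.002,0,1],
])

```text
clock: 11.42
ee_pos: [0.5521, 0.2772, 0.0508]
ee_rot: [-0.004, -0.009, 1.0, -0.0]
wrist_force: [-12.9, -3.2, 15.4]
width: 0.56
finger_force: 86.4
```

Run:
```python
from h import *
a=imaging.get_image("scene")[190:310,310:450]; b=imaging.get_image("top")[130:250,190:330]
cv2.imwrite("pics/c5.png",cv2.resize(np.hstack([a,b])[:,:,::-1],None,fx=2.8,fy=2.8,interpolation=cv2.INTER_CUBIC))
s=r.get_state(); print(s["clock"],s["ee_pos"],s["ee_rot"],s["wrist_force"],s["torque"],s["finger_force"])
```

```text
11.5167 [0.55210646 0.277266   0.05082035] [-4.39632593e-03 -8.77173454e-03  9.99951821e-01 -2.92366805e-04] [-11.8575231   -3.36511184  15.37790092] [-0.44228476  1.89533399 -0.97511987] 86.39030814170837
```

View pics/c5.png

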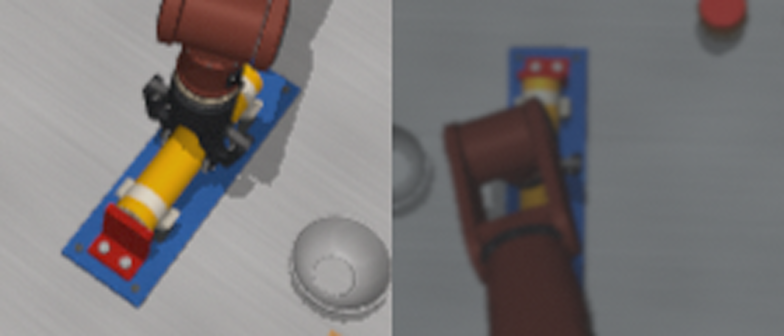

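The roll's end is against the red stop and it sits in both saddles. The readings are steady: about 15 N down, about 12 N on the stop and 86 N of grip.

```bash
python3 -c "
from cell import job; print(job.job_done())"
```

```text
the job is handed in; nothing more can be done
None
```

The yellow roll is seated in the V-cradle against the red stop, held with about 15 N down, about 12 N on the stop and an 86 N grip; I handed the job in at 11.5 s, and no verdict was returned.

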